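Take the wrongly balled check-valve seat out of the pump manifold

ROBOT

A 6-joint arm with a two-finger parallel gripper is mounted at the origin on the work surface; the furniture and walls round the work are solid. World frame = base frame: x ahead of the robot, y to its left, z up, the work surface at z = 0. Lengths are in m, angles in rad, forces in N, time in s.
With the tool pointing down it reaches from about 0.3 to 0.875 m from the base axis. Payload 6.4 kg.
Tool frame: the origin (TCP) lies midway between the tips of the shut fingers; the grasp point (between the pads) lies 19 mm behind it (ctrl.hold_point_z is the distance from the TCP to the grasp point, in m); z points along the fingers, y is the line along which they close (so a half turn about z gives the same grasp; the last joint's range is limited). The gripper opens to 85 mm and grips with 20 to 120 N. Pads are 22 mm wide; open, the fingers measure 114 mm over their backs; the gripper's body (76 mm by 85 mm) begins 54 mm behind the grasp point. The pads swing forward as they close: fully open they stand 13 mm farther back than shut.
Start: joints at [1.006, 0.181, 1.607, -0, 1.354, -0.206], TCP at [0.202, 0.538, 0.231] pointing down, gripper open.
Joint ranges: [-2.99, 2.99], [-0.89, 2.07], [0.3, 2.58], [-1.14, 4.28], [0, 2.63], [-3.12, 3.12]. Speed limits (rad/s): [2.57, 2.57, 3.01, 3.14, 3.14, 3.14].

INTERFACE

Orientations are given as a unit quaternion [w, x, y, z].
In Python, from bench import ctrl gives the robot as it stands.
- The arm moves only by the tool carry_out, never from a script. Its argument "plan" is text: rows parted by semicolons, each of 6 numbers parted by spaces: the shift along the tool's x, y, z as a fraction of full scale, then the turn, a rotation vector about the tool's x, y, z as a fraction of full scale. A call has exactly 8 rows; each row shifts and turns the commanded pose from where the row before left it, along the tool's axes as they then stand; what a row does not reach is not made up. Full scale, the value 1, is 40 mm for a shift and 0.1 rad for a turn. A row lasts 1/12 s, in which the tool goes at most 41.7 mm and 7.16 degrees, less where a joint would pass 70% of its speed; a pose out of reach is approached as far as the arm can. A call with a number of a shift or a turn outside -1 to 1 is refused whole. A call with a gripper value outside its range is refused whole. "claw" is the gripper's target within -1 to 1 (shut at 1, half-way at 0, fully open at -1), set as the call begins (left out, the last holds). The fingers move at their own pace and stop on an object; the grip force is fixed at half the most. Time passes only in rows, so rows that do not move let the fingers close, or fill a call up. It gives the time, the measured TCP pose, the force, the opening and the grip force at its end, in the units of the state.
- ctrl.get_obs(): the state, without advancing time (a new reading comes with each control period).
- ctrl.camera(name): name is "side" or "top" or "wrist"; returns a dict with "pixels" (480x640x3 uint8, red, green, blue), "mtx" (3x3 intrinsics, pixels), "R" (3x3) and "t" (3): a world point X has camera coordinates R X + t. Camera axes: x right, y down, z forward; pixel columns grow to the right and rows downward; lengths in m; the calibration is good to about 2 mm. A picture is of the moment at which its call begins. There is no depth.
- ctrl.hand_in(): hands the job in; it is judged then, once.
The state is a dict: "time_s": time; "q": joint angles; "dq": joint speeds; "joint_efforts": joint torques, N m; "eef_pos": TCP position; "eef_rot": TCP orientation; "wrist_force": force on the tool from outside, world axes, zero at the start; "torque": the same for the moment, N m; "opening": opening from 0.0 (shut) to 1.0 (fully open); "grasp_force": force on a finger pad.
Only numpy, scipy, OpenCV 4.12 (cv2) and the standard library are available. Lean on these libraries where they do the work, as an engineer would, in place of code of your own. Each camera call takes 0.05 s, during which the arm holds its last target. There are 200 camera calls.

TASK

One of the three check valves in the opened pump manifold was fitted with a ball that is too small. Free that valve's dished seat with a quarter turn anticlockwise (seen from above), lift it straight out with its loose ball still lying in the middle, and carry it level, without letting the ball roll off centre, to the parts tray. Finish still gripping it: held level and still about a hand's breadth above the tray, ball in the middle, so that I can change the ball; leave the other two seats locked with their balls in them and the tools around undisturbed.

Things in the scene. Friction and masses are not known exactly. Their poses are not given: they have to be found in the camera images.
- manifold: Fixed grey cast valve manifold on the bench, 92 (x) x 300 (y) x 60 (z) mm; low feet and a pipe stub prolong it to y = +-184 mm. Its top face is a flat aluminium bayonet plate. Three equal sockets open upward at x = 0, y = -100, 0 and +100 mm, one seat in each. Origin: centre of the underside; z up, y along its length.
- manifold_top (a point): Centre of the plate's top face, 60 mm above the manifold's origin, in the middle of the middle socket. Each socket: 38 mm bore (2 mm play round a spigot), two lug slots leading out along manifold +y and -y, 40 degrees wide, and stops that let a seat turn only from about -4 to +94 degrees (seat x from manifold x, anticlockwise from above).
- seat_1: The seat to take out, in any one of the sockets: a brass plate 68 mm round, 24 mm high, with two upright flats 56 mm apart to grip it by; they look to seat +y and -y, are 38 mm long and stand free from the manifold's top face up to the rim. Origin: on its axis at the underside of the plate, resting on the manifold's top face. 0.28 to 0.44 kg, turns freely.
- seat_1_foot (a point): Centre of seat_1's lower end, 20 mm below its origin. The spigot below the plate is 34 mm thick with two lugs along seat +x and -x, 50 mm over the tips, 25 degrees wide, with 1.5 mm vertical play when locked. It starts locked, x axis within 0.15 rad of manifold x; the lugs stand free in the slots, and it lifts out straight up, only when turned 83 degrees or more.
- seat_1_port (a point): Mouth of the 8 mm port in the middle of seat_1's dish, 9 mm above its origin, where the ball lies. Round it the dish, 48 mm across, rises as a cone of 15 degrees to 14.4 mm above the origin, then upright to the rim at 24 mm.
- seat_2: A second seat, the same as seat_1 but with a right-sized 30 mm ball, locked in another of the sockets; stays as it is.
- seat_3: A third seat, the same as seat_2; stays as it is.
- ball_1_center (a point): Centre of the loose 22 mm steel ball that lies in the middle of seat_1's dish, about 19 mm above that seat's origin (its top 30 mm above it, 6 mm above the rim). It rolls off the middle when the seat is tilted more than about 15 degrees or jerked.
- ball_2_center (a point): Centre of the loose 30 mm steel ball in seat_2, about 23 mm above that seat's origin.
- ball_3_center (a point): Centre of the loose 30 mm steel ball in seat_3, about 23 mm above that seat's origin.
- tray: Fixed open parts tray of sheet steel beside the manifold, 110 (x) x 210 (y) mm, walls 25 mm high and 3 mm thick. Origin: centre of its underside; z up, y along its length. In it lie the cover's bolts and, on a rubber ring, a 30 mm spare ball (top at 35 mm), all fixed to the tray.
- torpedo_level: Orange spirit level, 41 x 220 x 44 mm, lying on the bench; stays as it is. Origin: centre of its underside.
- spanner_17: Steel combination spanner, 34 x 196 x 8 mm, lying on the bench; stays as it is. Origin: centre of its underside.
- tape_measure: Tan tape measure, 37 x 81 x 62 mm, standing on the bench; stays as it is. Origin: centre of its underside.
- mallet: Rubber mallet with wooden handle, 95 x 239 x 58 mm, lying on the bench; stays as it is. Origin: centre of its underside.
Things that resemble listed ones, but are neither listed nor needed, are in the scene too. What is shaped like the seat_2 but red is not meant.

How it is judged:
On the way, in this order (a step that is already met when the one before it is completed fails the run):
1. the seat with the small ball has been turned a quarter turn (at least 75 degrees) in its socket, still seated, its ball in the middle (angle between the x axis of seat_1 and the x axis of manifold, either way round above 1.31 rad and z of seat_1 in the frame of manifold below 0.066 m and horizontal distance between ball_1_center and seat_1 below 0.008 m and z of ball_1_center in the frame of seat_1 above 0.014 m), for 0.1 s.
2. the seat has been lifted clear of its socket (3 cm or more) with its ball in the middle (z of seat_1 in the frame of manifold above 0.09 m and horizontal distance between ball_1_center and seat_1 below 0.01 m and z of ball_1_center in the frame of seat_1 above 0.014 m and contact force between the fingers and seat_1 above 1 N), for 0.1 s.
At the end, for the whole second after the job is handed in: The fingers alone hold the seat with the 22 mm ball over the tray (middle within 45 x 90 mm of its middle, underside 6 to 22 cm above its underside), level within 0.12 rad, still, ball within 5 mm of the middle; the other seats are locked (within 0.3 rad, 6 mm), balls in the middle (x of seat_1 in the frame of tray between -0.045 and 0.045 m and y of seat_1 in the frame of tray between -0.09 and 0.09 m and z of seat_1 in the frame of tray between 0.06 and 0.22 m and angle between seat_1's own z axis and vertical below 0.12 rad and horizontal distance between ball_1_center and seat_1 below 0.005 m and z of ball_1_center in the frame of seat_1 between 0.014 and 0.028 m and contact force between the fingers and seat_1 above 1 N and contact force between seat_1 and tray below 0.05 N and contact force between seat_1 and manifold below 0.05 N and linear speed of seat_1 below 0.02 m/s and linear speed of ball_1 below 0.03 m/s and angle between the x axis of each of seat_2, seat_3 and the x axis of manifold, either way round below 0.3 rad and distance of each of seat_2, seat_3 from where it was at the start of the episode below 0.006 m and horizontal distance between ball_2_center and seat_2 below 0.006 m and horizontal distance between ball_3_center and seat_3 below 0.006 m); the arm keeps its last pose, push and grip.
It fails at once if the small ball rolls more than 14 mm off the middle of its seat (horizontal distance between ball_1_center and seat_1 above 0.014 m).
It fails at once if the seat with the small ball is tilted by more than 15 degrees (angle between seat_1's own z axis and vertical above 0.26 rad).
It fails at once if one of the other seats is moved or unlocked, or its ball is knocked off the middle (angle between the x axis of any of seat_2, seat_3 and the x axis of manifold, either way round above 0.35 rad or distance of any of seat_2, seat_3 from where it was at the start of the episode above 0.01 m or horizontal distance between ball_2_center and seat_2 above 0.012 m or horizontal distance between ball_3_center and seat_3 above 0.012 m).
It fails at once if a tool lying around is pushed by more than 2 cm (distance of any of torpedo_level, spanner_17, tape_measure, mallet from where it was at the start of the episode above 0.02 m).
It also fails if it takes over 50 s, if anything falls off the work surface, if the arm or the gripper's body presses on something with over 40 N, if the wrist force passes 120 N, or if a joint passes its speed limit or range.

## Working session

There is one attempt and no reset: what is moved stays moved. The work goes in short steps, Python scripts to look and compute and a tool call to move; the robot and the scene stay as the last step left them, time stands still between calls to the robot, and variables do not carry over. Pictures are saved under pics/ and viewed, at most 10 in all, crops included, and the job is handed in when it is done.

Besides the shell and the picture viewer there is one more tool, called after ">>>" as name(argument=value, ...), one argument or row to a line, values as JSON. carry_out: Moves the arm, as the interface text tells. Shift numbers are shares of 40 mm and turn numbers shares of 0.1 rad, none past 1 either way. Its arguments: {"type":"object","properties":{"plan":{"type":"string"},"claw":{"type":"number"}},"required":["plan"]}

```bash
mkdir -p pics; python3 - <<'E'
from bench import ctrl
import cv2,pickle
d={n:ctrl.camera(n) for n in("top","side","wrist")}
pickle.dump(d,open('c0.pkl','wb'))
for n in d: cv2.imwrite(f'pics/{n}0.png',d[n]['pixels'][:,:,::-1]); print(n,d[n]['mtx'],d[n]['R'],d[n]['t'])
print(ctrl.get_obs(),ctrl.hold_point_z)
E
```

```text
top [[559.02571494   0.         324.63263393]
 [  0.         559.02571494 236.91621676]
 [  0.           0.           1.        ]] [[-1.57811930e-02 -9.99875079e-01  8.82838253e-04]
 [-9.82603686e-01  1.53451798e-02 -1.85079772e-01]
 [ 1.85043105e-01 -3.78825973e-03 -9.82723104e-01]] [-0.17697355  0.42347322  1.32832084]
side [[529.08458986   0.         321.99903086]
 [  0.         529.08458986 241.87149028]
 [  0.           0.           1.        ]] [[-0.99712289 -0.07470398 -0.01285504]
 [-0.03172205  0.5652606  -0.82430223]
 [ 0.0688451  -0.82152284 -0.56600404]] [0.41828707 0.15628222 1.35612587]
wrist [[380.31114108   0.         318.35584346]
 [  0.         380.31114108 241.85815156]
 [  0.           0.           1.        ]] [[ 0.35144211  0.9362071  -0.00217126]
 [ 0.8972132  -0.33614002  0.28638847]
 [ 0.26738907 -0.10259706 -0.95811112]] [-0.57430855 -0.03628456  0.37953184]
{'time_s': 0.15, 'q': array([ 1.00570152e+00,  1.81407438e-01,  1.60775812e+00,  2.63469962e-05,
        1.35380656e+00, -2.06309825e-01]), 'dq': array([-0.0004012 , -0.00152708, -0.00280581,  0.00097339, -0.00019403,
       -0.0004918 ]), 'joint_efforts': array([ 1.17252817e-03, -4.45260072e+01, -3.51690924e+01, -3.23016802e-04,
        5.85405389e-03,  2.65631621e-05]), 'eef_pos': array([0.20165691, 0.53803419, 0.23058004]), 'eef_rot': array([-2.71401123e-04,  1.78434601e-01,  9.83951532e-01, -6.34219991e-04]), 'wrist_force': array([-0.42568802, -1.20054258,  0.07441125]), 'torque': array([-0.03611467,  0.03467874, -0.01894153]), 'grasp_force': 0.0, 'opening': 0.9979989804716611} 0.0187
```

View pics/top0.png

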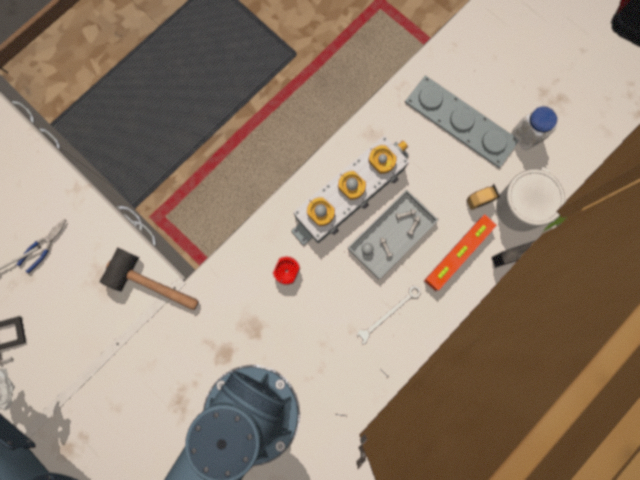

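View pics/side0.png

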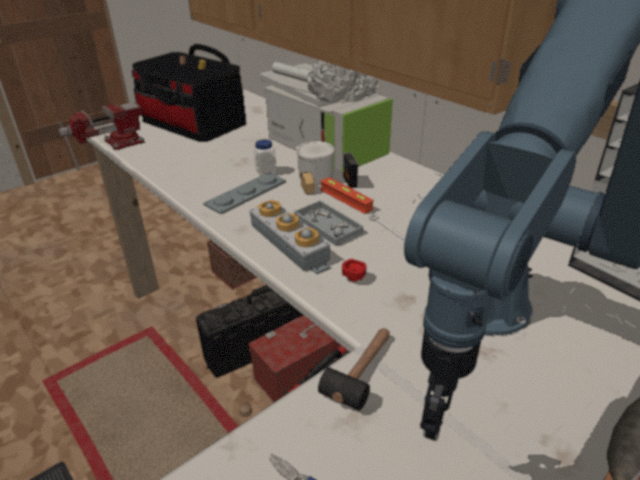

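The top view shows three brass seats at about (321,211), (351,185) and (383,158), and the tray at (393,236). The far ball, at (383,158), looks smallest. I'll measure the seats and view an enlarged crop.

```bash
cat > h.py <<'E'
import numpy as np,cv2,pickle
def ray(c,p,z):
    d=c['R'].T@np.linalg.inv(c['mtx'])@[p[0],p[1],1.]; o=-c['R'].T@c['t']
    return o+d*(z-o[2])/d[2]
def proj(c,X):
    v=c['mtx']@(c['R']@np.asarray(X,float)+c['t']); return v[:2]/v[2]
def brass(img):
    h=cv2.cvtColor(img,cv2.COLOR_RGB2HSV); return cv2.inRange(h,(14,120,60),(32,255,255))
def blobs(m,a=60):
    cs,_=cv2.findContours(m,cv2.RETR_EXTERNAL,cv2.CHAIN_APPROX_NONE)
    return [c for c in cs if cv2.contourArea(c)>a]
E
python3 - <<'E'
from h import *
d=pickle.load(open('c0.pkl','rb'))
for n,a in(("top",150),("side",60)):
    c=d[n]
    for b in blobs(brass(c['pixels']),a):
        r=cv2.boundingRect(b); e=cv2.fitEllipse(cv2.convexHull(b)); p=e[0]
        print(n,r,np.round(p,1),np.round(e[1],1),cv2.contourArea(b),ray(c,p,.08).round(3))
c=d['top']; h=cv2.cvtColor(c['pixels'],cv2.COLOR_RGB2HSV)
for q in [(295,218),(384,144),(409,179),(320,241),(349,247),(410,193),(437,232),(384,278)]: print(q,ray(c,q,.06 if q[0] in(295,384,409,320) else .025).round(3))
a=cv2.resize(c['pixels'][130:290,280:450],None,fx=3.4,fy=3.4,interpolation=cv2.INTER_CUBIC)
s=cv2.resize(d['side']['pixels'][190:290,240:370],None,fx=4,fy=4,interpolation=cv2.INTER_CUBIC)
o=np.zeros((560,800,3),np.uint8); o[:544,:578]=a; cv2.imwrite('pics/a.png',o[:,:580,::-1]); cv2.imwrite('pics/s.png',s[:,:,::-1])
E
```

```text
top (307, 198, 27, 28) [320.3 211.4] [25.3 28. ] 513.5 [ 0.475 -0.174  0.08 ]
top (469, 187, 29, 21) [482.7 197.1] [14.9 32.7] 311.0 [ 0.505 -0.565  0.08 ]
top (339, 171, 26, 28) [351.5 184.8] [25.7 27.4] 498.0 [ 0.54 -0.25  0.08]
top (369, 146, 27, 27) [382.2 158.9] [25.8 27.1] 505.0 [ 0.604 -0.327  0.08 ]
top (363, 126, 277, 354) [249.4 516.5] [ 92.1 245. ] 54710.0 [-0.201 -0.011  0.08 ]
side (296, 229, 23, 17) [306.7 237. ] [16.9 24.3] 182.5 [ 0.473 -0.157  0.08 ]
side (277, 215, 22, 16) [287.5 222. ] [15.9 22.8] 159.5 [ 0.536 -0.232  0.08 ]
side (259, 201, 21, 15) [269.6 208. ] [14.3 22.3] 156.5 [ 0.601 -0.308  0.08 ]
side (191, 0, 366, 113) [365.8  -6.7] [217.6 410.9] 23369.0 [ 0.334 -3.938  0.08 ]
(295, 218) [ 0.465 -0.112  0.06 ]
(384, 144) [ 0.65  -0.335  0.06 ]
(409, 179) [ 0.558 -0.393  0.06 ]
(320, 241) [ 0.407 -0.172  0.06 ]
(349, 247) [ 0.397 -0.243  0.025]
(410, 193) [ 0.532 -0.4    0.025]
(437, 232) [ 0.431 -0.462  0.025]
(384, 278) [ 0.315 -0.323  0.06 ]
```

View pics/a.png

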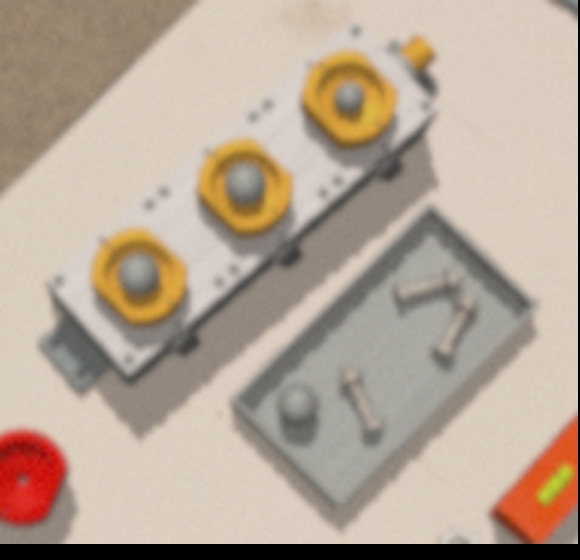

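The far seat at (383,158) holds the small ball, and its world position is about (0.604, -0.327). The seats are 100 mm apart along -49.9°, which matches the given spacing. I'll move above it now.

>>> carry_out(
  plan="-0.71 -0.70 0 0 0 0;-0.71 -0.70 0 0 0 0;-0.71 -0.70 0 0 0 0;-0.71 -0.70 0 0 0 0;-0.71 -0.70 0 0 0 0;-0.71 -0.70 0 0 0 0;-0.71 -0.70 0 0 0 0;-0.71 -0.70 0 0 0 0",
)

```text
time_s: 0.82
eef_pos: [0.3361, 0.2471, 0.2312]
eef_rot: [0.0, 0.178, 0.984, 0.0]
wrist_force: [1.4, 0.4, 0.7]
opening: 1.003
grasp_force: 0.0
```

>>> carry_out(
  plan="-0.71 -0.70 0 0 0 0;-0.71 -0.70 0 0 0 0;-0.71 -0.70 0 0 0 0;-0.71 -0.70 0 0 0 0;-0.71 -0.70 0 0 0 0;-0.71 -0.70 0 0 0 0;-0.71 -0.70 0 0 0 0;-0.71 -0.70 0 0 0 0",
)

```text
time_s: 1.48
eef_pos: [0.4703, -0.0427, 0.2312]
eef_rot: [0.0, 0.179, 0.984, 0.0]
wrist_force: [1.0, 0.2, 0.7]
opening: 0.998
grasp_force: 0.0
```

>>> carry_out(
  plan="-0.71 -0.70 0 0 0 0;-0.71 -0.70 0 0 0 0;-0.71 -0.70 0 0 0 0;-0.71 -0.70 0 0 0 0;-0.71 -0.70 0 0 0 0;-0.71 -0.70 0 0 0 0;0 0 0 0 0 1;0 0 0 0 0 1",
)

```text
time_s: 2.15
eef_pos: [0.5705, -0.2601, 0.2296]
eef_rot: [-0.001, 0.279, 0.96, 0.0]
wrist_force: [-1.2, 0.1, -1.1]
opening: 0.998
grasp_force: 0.0
```

>>> carry_out(
  plan="0 0 0 0 0 1;0 0 0 0 0 1;0 0 0 0 0 1;0 0 0 0 0 1;0 0 0 0 0 1;0 0 0 0 0 1;0 0 0 0 0 1;0 0 0 0 0 1",
)

```text
time_s: 2.82
eef_pos: [0.5704, -0.2576, 0.2308]
eef_rot: [-0.0, 0.63, 0.776, -0.0]
wrist_force: [-0.3, -0.3, 0.4]
opening: 0.998
grasp_force: 0.0
```

>>> carry_out(
  plan="0 0 0 0 0 1;0 0 0 0 0 1;0 0 0 0 0 1;0 0 0 0 0 1;0 0 0 0 0 1;0 0 0 0 0 1;0 0 0 0 0 1;0 0 0 0 0 1",
)

```text
time_s: 3.48
eef_pos: [0.5704, -0.2576, 0.2308]
eef_rot: [-0.0, 0.883, 0.47, -0.0]
wrist_force: [1.0, -0.2, -0.0]
opening: 1.0
grasp_force: 0.0
```

```bash
python3 - <<'E'
from h import *
from bench import ctrl
c=ctrl.camera('wrist'); pickle.dump(c,open('w1.pkl','wb'))
cv2.imwrite('pics/w1.png',c['pixels'][:,:,::-1])
for b in blobs(brass(c['pixels']),400):
    e=cv2.fitEllipse(cv2.convexHull(b)); print(np.round(e[0],1),np.round(e[1],1),cv2.contourArea(b),ray(c,e[0],.08).round(4))
print(proj(c,(.604,-.327,.084)))
E
```

```text
[398.1 265.8] [79.5 83.2] 4869.0 [ 0.6042 -0.3229  0.08  ]
[281.8 234.6] [78.5 86.1] 4960.5 [ 0.5405 -0.2479  0.08  ]
[159.8 200.7] [87.2 88.4] 5744.0 [ 0.4776 -0.1725  0.08  ]
[401.46851768 271.62303871]
```

View pics/w1.png

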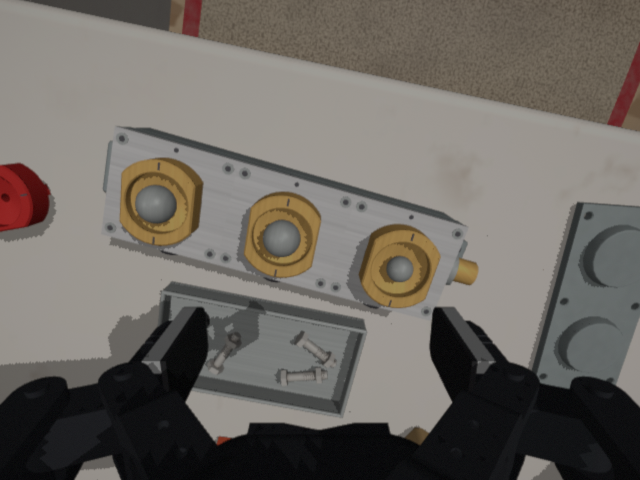

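The wrist view confirms the small ball at (399,268), in the right-hand seat (far one). The flats face along the manifold, and the tray lies below it in the image. Next I measure the yaw of the flats and the ball centre.

```bash
cat >> h.py <<'E'
def flats(c,b,z=.084):
    P=np.array([ray(c,p[0],z)[:2] for p in cv2.convexHull(b)])
    a=np.radians(np.arange(0,180,.5)); s=P@np.array([np.cos(a),np.sin(a)])
    w=s.max(0)-s.min(0); i=w.argmin(); a=a[i]
    j=(i+180)%360
    u=np.array([np.cos(a),np.sin(a)]); v=np.array([-u[1],u[0]])
    m=lambda d:((P@d).max()+(P@d).min())/2
    return np.degrees(a),w[i],w[j],u*m(u)+v*m(v)
E
python3 - <<'E'
from h import *
c=pickle.load(open('w1.pkl','rb'))
for b in blobs(brass(c['pixels']),400):
    print(flats(c,b))
g=cv2.cvtColor(c['pixels'],cv2.COLOR_RGB2HSV)
m=cv2.inRange(g,(0,0,50),(180,70,190)); roi=np.zeros_like(m); cv2.circle(roi,(398,266),24,255,-1)
for b in blobs(cv2.morphologyEx(m&roi,cv2.MORPH_OPEN,np.ones((3,3))),100):
    p,r=cv2.minEnclosingCircle(b); print('ball',p,r,ray(c,p,.079))
print(c['R'],-c['R'].T@c['t'])
E
```

```text
(np.float64(132.0), np.float64(0.058702719047934004), np.float64(0.06956704942829722), array([ 0.60366647, -0.32218502]))
(np.float64(134.5), np.float64(0.054570952580499155), np.float64(0.0694482930811956), array([ 0.54090352, -0.24773075]))
(np.float64(135.0), np.float64(0.06004183664455581), np.float64(0.06890636536989181), array([ 0.4787946 , -0.17392831]))
ball (399.5, 268.5) 13.285429954528809 [ 0.60392804 -0.32597115  0.079     ]
[[ 0.82911827 -0.55907152 -0.00138848]
 [-0.53504293 -0.79419864  0.2880583 ]
 [-0.16214792 -0.2380915  -0.95761187]] [ 0.61105546 -0.19644262  0.37308968]
```

>>> carry_out(
  plan="0 0 0 0 0 1;0 0 0 0 0 1;0 0 0 0 0 0.46;-0.25 0.9 0 0 0 0;-0.25 0.9 0 0 0 0;0 0 0.9 0 0 0;0 0 0.85 0 0 0;0 0 0 0 0 0",
  claw=-0.6,
)

```text
time_s: 4.2
eef_pos: [0.6002, -0.3222, 0.1525]
eef_rot: [-0.006, 0.933, 0.361, -0.003]
wrist_force: [-1.7, 1.5, -2.5]
opening: 0.8
grasp_force: 0.0
```

```bash
python3 - <<'E'
from h import *
from bench import ctrl
c=ctrl.camera('wrist'); pickle.dump(c,open('w2.pkl','wb'))
cv2.imwrite('pics/w2.png',c['pixels'][:,:,::-1])
for b in blobs(brass(c['pixels']),400): print(flats(c,b), cv2.boundingRect(b))
o=ctrl.get_obs(); print(o['eef_pos'],o['eef_rot'],o['opening'],o['wrist_force'],o['q'])
E
```

```text
(np.float64(135.0), np.float64(0.01654207664283991), np.float64(0.019164872319792525), array([ 0.65336608, -0.36203228])) (420, 222, 30, 32)
(np.float64(131.5), np.float64(0.05466626467992575), np.float64(0.06961747390605624), array([ 0.60527646, -0.32437081])) (283, 195, 96, 114)
(np.float64(134.5), np.float64(0.0608505914519083), np.float64(0.06905361474400804), array([ 0.54357729, -0.25083432])) (109, 188, 111, 114)
(np.float64(118.50000000000001), np.float64(0.039588346446468914), np.float64(0.0725128579237278), array([ 0.49137912, -0.19338961])) (0, 182, 69, 113)
[ 0.60127467 -0.32256304  0.15598014] [-0.00452562  0.93265721  0.36072543 -0.00268496] 0.8017326082936621 [-1.00383989  0.18013147  0.03241351] [-6.65906807e-01  4.87471146e-01  1.36617492e+00  4.09545078e-06
  1.29847094e+00  1.66786533e-01]
```

View pics/w2.png

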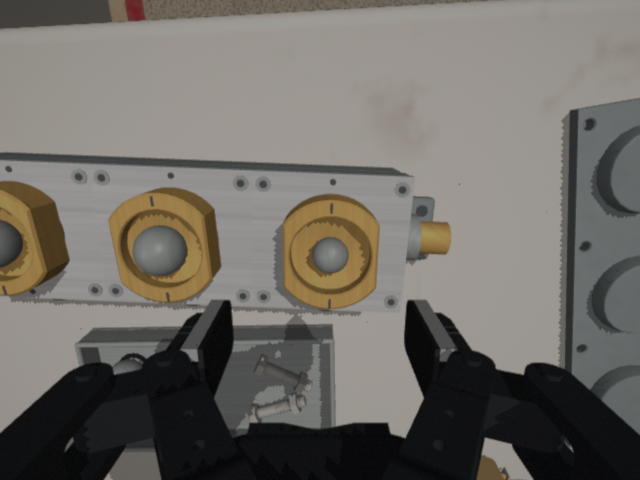

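The seat with the 22 mm ball is centred at pixel (331,251), or world (0.605, -0.324), and its flats are at 131.5°. The commanded pose already agrees with this, so I'm going down.

>>> carry_out(
  plan="0 0 0.6 0 0 0;0 0 0.6 0 0 0;0 0 0.5 0 0 0;0 0 0.4 0 0 0;0 0 0.2 0 0 0;0 0 0.1 0 0 0;0 0 0 0 0 0;0 0 0 0 0 0",
)

```text
time_s: 4.92
eef_pos: [0.6052, -0.3251, 0.0672]
eef_rot: [0.001, 0.933, 0.36, 0.001]
wrist_force: [-0.4, -0.9, 0.5]
opening: 0.8
grasp_force: 0.0
```

```bash
python3 - <<'E'
from h import *
from bench import ctrl
c=ctrl.camera('wrist'); pickle.dump(c,open('w3.pkl','wb'))
cv2.imwrite('pics/w3.png',c['pixels'][:,:,::-1])
o=ctrl.get_obs(); print(o['eef_pos'],o['eef_rot'],o['opening'],o['wrist_force'])
E
```

```text
[ 0.60520868 -0.32521046  0.06733923] [1.23571051e-03 9.32837863e-01 3.60293588e-01 7.25158074e-04] 0.8018334192887018 [-0.36823293  0.10098269  0.06268665]
```

View pics/w3.png

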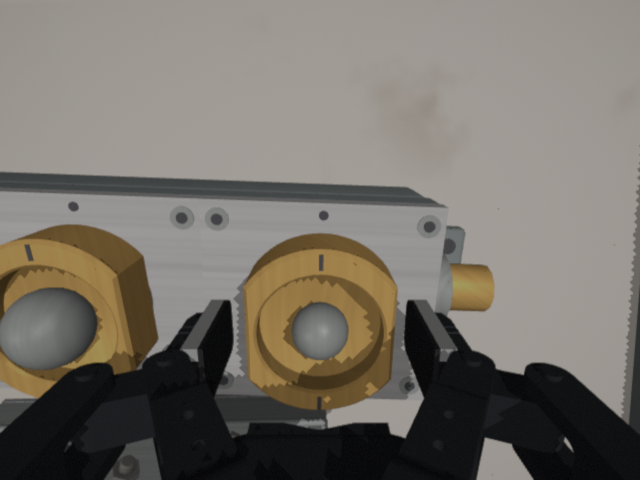

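The fingers straddle the flats evenly, with the ball at (320,331). I'm going down 9 mm, then closing.

>>> carry_out(
  plan="0 0 0.11 0 0 0;0 0 0.11 0 0 0;0 0 0 0 0 0;0 0 0 0 0 0;0 0 0 0 0 0;0 0 0 0 0 0;0 0 0 0 0 0;0 0 0 0 0 0",
)

```text
time_s: 5.63
eef_pos: [0.6042, -0.3246, 0.0566]
eef_rot: [0.0, 0.933, 0.36, 0.0]
wrist_force: [-0.2, 0.5, -0.4]
opening: 0.798
grasp_force: 0.0
```

>>> carry_out(
  plan="0 0 0 0 0 0;0 0 0 0 0 0;0 0 0 0 0 0;0 0 0 0 0 0;0 0 0 0 0 0;0 0 0 0 0 0;0 0 0 0 0 0;0 0 0 0 0 0",
  claw=0.0,
)

```text
time_s: 6.3
eef_pos: [0.6046, -0.3248, 0.0571]
eef_rot: [0.0, 0.933, 0.36, 0.0]
wrist_force: [-0.0, -0.6, 5.1]
opening: 0.639
grasp_force: 65.3
```

```bash
python3 - <<'E'
from h import *
from bench import ctrl
c=ctrl.camera('wrist'); cv2.imwrite('pics/w4.png',c['pixels'][:,:,::-1])
o=ctrl.get_obs(); print(o['eef_pos'],o['eef_rot'],o['opening'],o['grasp_force'],o['wrist_force'],o['torque'])
E
```

```text
[ 0.60458915 -0.32483402  0.05706072] [5.06985844e-04 9.32899985e-01 3.60135075e-01 2.98598687e-04] 0.6423923293587622 65.29854778200388 [1.46225511 0.11454991 4.20445048] [-0.01062003  0.0092965   0.00312637]
```

View pics/w4.png

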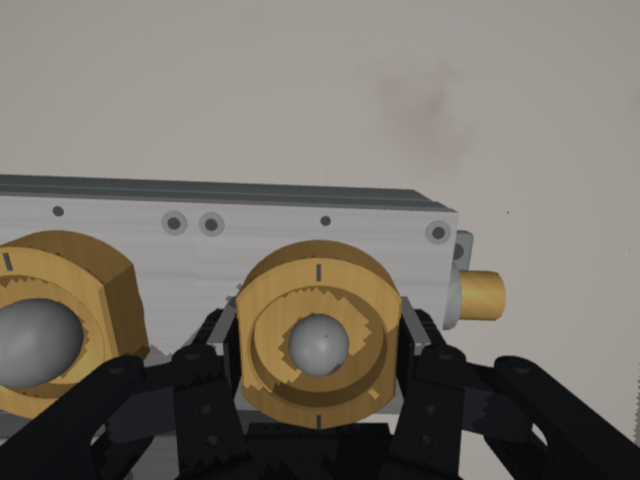

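The grip is good: opening 54.6 mm, 65 N, ball centred at (318,345). Now the turn, 88° anticlockwise.

>>> carry_out(
  plan="0 0 0 0 0 -0.2;0 0 0 0 0 -0.5;0 0 0 0 0 -0.7;0 0 0 0 0 -0.8;0 0 0 0 0 -0.8;0 0 0 0 0 -0.8;0 0 0 0 0 -0.8;0 0 0 0 0 -0.8",
)

```text
time_s: 7.02
eef_pos: [0.6045, -0.3247, 0.0571]
eef_rot: [0.0, 0.802, 0.597, 0.0]
wrist_force: [-0.3, 0.5, 5.7]
opening: 0.648
grasp_force: 65.5
```

>>> carry_out(
  plan="0 0 0 0 0 -0.8;0 0 0 0 0 -0.8;0 0 0 0 0 -0.8;0 0 0 0 0 -0.8;0 0 0 0 0 -0.8;0 0 0 0 0 -0.8;0 0 0 0 0 -0.8;0 0 0 0 0 -0.8",
)

```text
time_s: 7.68
eef_pos: [0.6045, -0.3248, 0.0571]
eef_rot: [0.0, 0.573, 0.819, 0.0]
wrist_force: [-1.0, 0.8, 5.8]
opening: 0.644
grasp_force: 65.5
```

>>> carry_out(
  plan="0 0 0 0 0 -0.8;0 0 0 0 0 -0.8;0 0 0 0 0 -0.8;0 0 0 0 0 -0.6;0 0 0 0 0 -0.4;0 0 0 0 0 -0.2;0 0 0 0 0 0;0 0 0 0 0 0",
)

```text
time_s: 8.35
eef_pos: [0.6045, -0.3248, 0.0571]
eef_rot: [0.0, 0.419, 0.908, -0.0]
wrist_force: [-0.7, -0.5, 5.8]
opening: 0.642
grasp_force: 65.5
```

```bash
python3 - <<'E'
from h import *
from bench import ctrl
c=ctrl.camera('wrist'); cv2.imwrite('pics/w5.png',c['pixels'][:,:,::-1])
o=ctrl.get_obs(); print(o['eef_pos'],o['eef_rot'],o['opening'],o['grasp_force'],o['wrist_force'],o['torque'])
q=o['eef_rot'];print(np.degrees(2*np.arctan2(q[2],q[1]))-90)
E
```

```text
[ 0.60450479 -0.32480918  0.05709248] [ 4.84910815e-04  4.19002702e-01  9.07984850e-01 -1.11374075e-04] 0.6408645319918478 65.4925942607224 [-0.01464177  0.36341091  5.63579249] [ 0.05225735 -0.03136675  0.04037273]
40.45671365198072
```

View pics/w5.png

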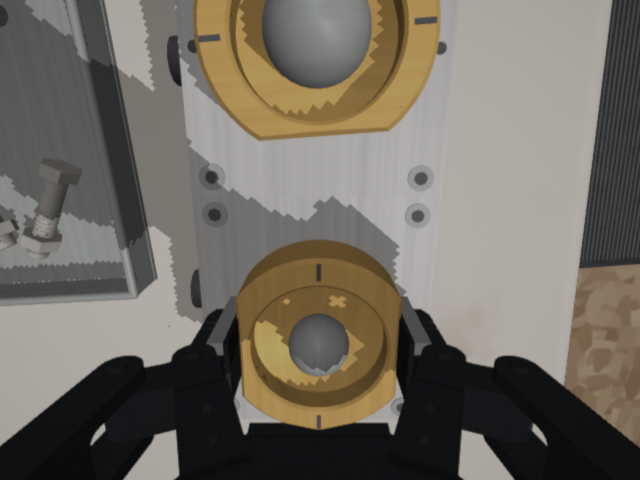

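The seat turned with the gripper to about 90° from the manifold axis, with the ball still centred at (319,345). I'm lifting gently.

>>> carry_out(
  plan="0 0 -0.05 0 0 0;0 0 -0.1 0 0 0;0 0 -0.15 0 0 0;0 0 -0.15 0 0 0;0 0 -0.15 0 0 0;0 0 -0.15 0 0 0;0 0 -0.15 0 0 0;0 0 -0.15 0 0 0",
)

```text
time_s: 9.07
eef_pos: [0.6042, -0.3245, 0.0993]
eef_rot: [0.0, 0.419, 0.908, 0.0]
wrist_force: [0.4, 0.5, -3.4]
opening: 0.645
grasp_force: 64.3
```

>>> carry_out(
  plan="0 0 -0.2 0 0 0;0 0 -0.25 0 0 0;0 0 -0.3 0 0 0;0 0 -0.3 0 0 0;0 0 -0.3 0 0 0;0 0 -0.3 0 0 0;0 0 -0.3 0 0 0;0 0 -0.3 0 0 0",
)

```text
time_s: 9.73
eef_pos: [0.6042, -0.3246, 0.19]
eef_rot: [0.0, 0.419, 0.908, -0.0]
wrist_force: [-0.2, -0.3, -3.7]
opening: 0.643
grasp_force: 64.3
```

>>> carry_out(
  plan="0 0 -0.25 0 0 0;0 0 -0.2 0 0 0;0 0 -0.1 0 0 0;0 0 -0.05 0 0 0;0 0 0 0 0 0;0 0 0 0 0 0;0 0 0 0 0 0;0 0 0 0 0 0",
)

```text
time_s: 10.4
eef_pos: [0.6038, -0.3243, 0.2116]
eef_rot: [-0.001, 0.419, 0.908, 0.0]
wrist_force: [-0.2, -0.7, -3.4]
opening: 0.641
grasp_force: 64.4
```

```bash
python3 - <<'E'
from h import *
from bench import ctrl
c=ctrl.camera('wrist'); a=c['pixels'].copy()
t=ctrl.camera('top'); pickle.dump(t,open('t2.pkl','wb'))
o=np.vstack([cv2.resize(a[200:480,130:510],(380,280)),cv2.resize(t['pixels'][130:290,280:497],(380,280))]); cv2.imwrite('pics/w6.png',o[:,:,::-1])
o=ctrl.get_obs(); print(o['eef_pos'],o['eef_rot'],o['opening'],o['grasp_force'],o['wrist_force'],o['torque'],o['time_s'])
# tray walls from first top view: outer rim corners at z=.025
c=pickle.load(open('c0.pkl','rb'))['top']
P=[(349,248),(407.5,191.5),(437,221),(380,280)]
W=np.array([ray(c,p,.025) for p in P]); print(W.round(3),W.mean(0),np.linalg.norm(W-np.roll(W,-1,0),axis=1))
E
```

```text
[ 0.60398164 -0.32439186  0.21189026] [-4.51579101e-04  4.19052006e-01  9.07962115e-01  9.84767284e-05] 0.6428856526449312 64.42008012905717 [-0.01326955  0.11857471 -5.07449375] [-0.00168591  0.02831107 -0.03301384] 10.5
[[ 0.395 -0.243  0.025]
 [ 0.536 -0.394  0.025]
 [ 0.459 -0.464  0.025]
 [ 0.314 -0.317  0.025]] [ 0.42615115 -0.35440885  0.025     ] [0.20654447 0.10407607 0.20627407 0.10896874]
```

View pics/w6.png

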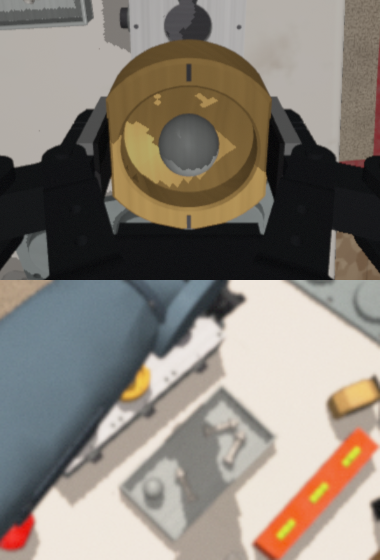

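The seat is lifted clear with its ball centred. I'll carry it gently to the tray centre at (0.426, -0.354), then lower it.

>>> carry_out(
  plan="0.06 -0.1 0 0 0 0;0.12 -0.2 0 0 0 0;0.18 -0.3 0 0 0 0;0.18 -0.3 0 0 0 0;0.18 -0.3 0 0 0 0;0.18 -0.3 0 0 0 0;0.18 -0.3 0 0 0 0;0.18 -0.3 0 0 0 0",
)

```text
time_s: 11.17
eef_pos: [0.5061, -0.3408, 0.2126]
eef_rot: [-0.0, 0.419, 0.908, -0.0]
wrist_force: [0.5, 0.1, -4.8]
opening: 0.644
grasp_force: 64.4
```

>>> carry_out(
  plan="0.18 -0.3 0 0 0 0;0.18 -0.3 0 0 0 0;0.18 -0.3 0 0 0 0;0.18 -0.3 0 0 0 0;0.16 -0.27 0 0 0 0;0.09 -0.15 0 0 0 0;0.06 -0.1 0 0 0 0;0.03 -0.05 0 0 0 0",
)

```text
time_s: 11.83
eef_pos: [0.4256, -0.3546, 0.2126]
eef_rot: [0.0, 0.419, 0.908, -0.0]
wrist_force: [-0.5, 0.7, -4.2]
opening: 0.645
grasp_force: 64.4
```

>>> carry_out(
  plan="0 0 0.05 0 0 0;0 0 0.15 0 0 0;0 0 0.2 0 0 0;0 0 0.25 0 0 0;0 0 0.25 0 0 0;0 0 0.25 0 0 0;0 0 0.25 0 0 0;0 0 0.2 0 0 0",
)

```text
time_s: 12.5
eef_pos: [0.4258, -0.3538, 0.1466]
eef_rot: [-0.001, 0.419, 0.908, 0.0]
wrist_force: [-1.0, -0.5, -4.6]
opening: 0.644
grasp_force: 64.4
```

>>> carry_out(
  plan="0 0 0.2 0 0 0;0 0 0.1 0 0 0;0 0 0.05 0 0 0;0 0 0 0 0 0;0 0 0 0 0 0;0 0 0 0 0 0;0 0 0 0 0 0;0 0 0 0 0 0",
)

```text
time_s: 13.17
eef_pos: [0.4264, -0.3546, 0.135]
eef_rot: [0.0, 0.419, 0.908, -0.0]
wrist_force: [0.7, 0.6, -4.1]
opening: 0.64
grasp_force: 64.4
```

>>> carry_out(
  plan="0 0 0 0 0 0;0 0 0 0 0 0;0 0 0 0 0 0;0 0 0 0 0 0;0 0 0 0 0 0;0 0 0 0 0 0;0 0 0 0 0 0;0 0 0 0 0 0",
)

```text
time_s: 13.83
eef_pos: [0.4262, -0.3543, 0.1345]
eef_rot: [-0.0, 0.419, 0.908, 0.0]
wrist_force: [-0.6, 0.0, -3.7]
opening: 0.643
grasp_force: 64.4
```

```bash
python3 - <<'E'
from h import *
from bench import ctrl
c=ctrl.camera('wrist'); s=ctrl.camera('side')
o=np.hstack([cv2.resize(c['pixels'],(480,360)),cv2.resize(s['pixels'][180:300,210:370],(320,360))[:,:]]); cv2.imwrite('pics/w7.png',o[:,:,::-1])
o=ctrl.get_obs(); print(o['eef_pos'],o['eef_rot'],o['opening'],o['grasp_force'],o['wrist_force'],o['dq'],o['time_s'])
E
```

```text
[ 0.4261419  -0.35434034  0.13445996] [-4.47081852e-05  4.19053049e-01  9.07961750e-01  1.73531136e-05] 0.6442863868241895 64.44121905136853 [ 0.3627793  -0.20140945 -3.7159933 ] [-7.92823114e-05 -7.43402169e-04  3.42402656e-04  1.05950337e-03
  1.34798705e-04 -1.17405214e-03] 13.9333
```

View pics/w7.png

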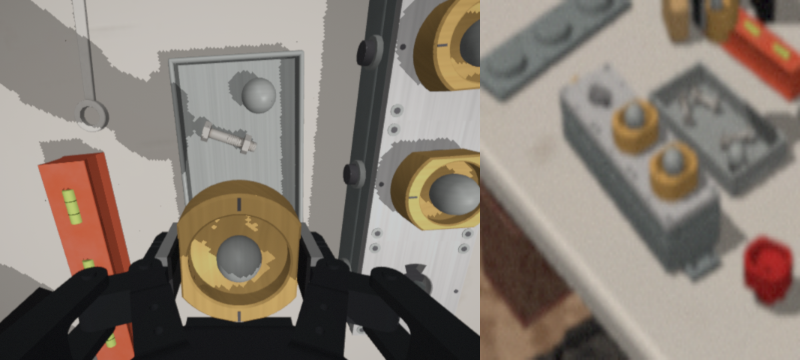

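The seat is over the tray, level and still, with the ball centred at (239,257) in the wrist view. The other two seats still hold their balls. I'm handing in.

```bash
python3 -c "
from bench import ctrl
print(ctrl.hand_in())"
```

```text
the job is handed in; nothing more can be done
None
```

The seat with the 22 mm ball was unlocked with a quarter turn, lifted out, and is held level and still about 13 cm over the tray with its ball centred; the job is handed in, but no verdict came back.

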